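# Lay the second course on a nest-box roof

## Robot

A 6-joint arm with a two-finger parallel gripper is mounted at the origin on the work surface. World frame = base frame: x ahead of the robot, y to its left, z up, the work surface at z = 0. Lengths are in mm, angles in rad, forces in N, time in s.
With the tool pointing down it reaches from about 375 to 925 mm from the base axis. Payload 5.7 kg.
Tool frame: the origin (TCP) lies midway between the tips of the shut fingers; the grasp point (between the pads) lies 19 mm behind it (arm.grip_point_offset is the distance from the TCP to the grasp point, in mm); x points along the fingers, y is the direction in which the jaws open and shut, and the axes are right-handed (so a half turn about x gives the same grasp; the last joint's range is limited). The gripper opens to 88 mm and grips with 3 to 60 N. Pads are 20 mm wide; open, the fingers measure 115 mm over their backs; the gripper's body (75 mm by 178 mm) begins 61 mm behind the grasp point.
Start: joints at [-1.463, 0.359, 1.51, -0, 1.272, -0.115], TCP at [132.564, -585.14, 222.623] pointing down, gripper open.
Joint ranges: [-2.97, 2.97], [-1.01, 2.36], [0.21, 2.38], [-0.96, 4.11], [0.2, 2.71], [-2.98, 2.98]. Speed limits (rad/s): [2.39, 2.39, 3.14, 3.14, 3.14, 3.14].

## Interface

Orientations are given as a unit quaternion [w, x, y, z].
In Python, from station import observe, vision, arm gives the robot as it stands.
- The arm moves only by the shell command python3 -m pendant 'ROWS'. ROWS is JSON, a list of rows, each an object with "jaw": the finger opening in mm, from 0 to 87.8; "dp": the shift along the tool's x, y, z in mm, a list of three; "rot": the turn, a rotation vector about the tool's x, y, z in degrees, a list of three. In form: [{"jaw": jaw, "dp": [tx, ty, tz], "rot": [ax, ay, az]}, ...]. A call has 1 to 12 rows; each row is the pose to reach, as a shift and turn from the pose commanded when the call began, along the tool's axes at that moment; what a row does not reach only later rows make up. A row lasts 1/8 s, in which the tool goes at most 62.5 mm and 10.7 degrees, less where a joint would pass 70% of its speed; a pose out of reach is approached as far as the arm can. A call with a gripper value outside its range is refused whole. The fingers move at their own pace and stop on an object; the grip force is fixed at half the most. Time passes only in rows, so rows that repeat a pose let the fingers close. It gives the time, the measured TCP pose, the force and the opening at its end, in the units of the state.
- observe(): the state, without advancing time (a new reading comes with each control period).
- vision.camera(name): name is "side" or "top"; returns (picture, depth): 400x640x3 uint8, red, green, blue; 400x640 float32, mm along the optical axis (not along the pixel's ray), 0 where there is no reading.
- vision.get_calibration(name): a dict with "intrinsics" (3x3 intrinsics, pixels), "D" ([k1, k2, p1, p2, k3] as OpenCV has them; the pictures are not rectified), "rvec" (rotation vector, rad) and "tvec" (3), from world to camera coordinates, as OpenCV has them. Camera axes: x right, y down, z forward; pixel columns grow to the right and rows downward; lengths in mm; the calibration is good to about 2 mm. A picture is of the moment at which its call begins. get_calibration takes no time and is no camera call.
- arm.sign_off(): hands the job in, once; it reports no verdict.
The state is a dict: "clock": time; "q": joint angles; "joint_velocities": joint speeds; "joint_efforts": joint torques, N m; "ee_pos": TCP position; "orientation": TCP orientation; "ft_force": force on the tool from outside, world axes, zero at the start; "moment": the same for the moment, N m; "opening": finger opening in mm.
Only numpy, scipy, OpenCV 4.12 (cv2) and the standard library are available. Lean on these libraries where they do the work, as an engineer would, in place of code of your own. Each camera call takes 0.05 s, during which the arm holds its last target. There are 200 camera calls.

## Task

On the bench stands a small sloping plywood roof for a nest box, with its first black siding strip already nailed along the low edge. Take the loose strip of the same size as that one (not the short one or the narrow one) and lay it on the roof as the next course, overlapping the first: its lower long edge along the chalk line, its ends flush with the ends of the first strip, lying flat against it, and let go.

Things in the scene. Friction and masses are not known exactly. Their poses are not given: they have to be found in the camera images.
- strip_mid (a point): Centre (half-way up) of the loose full-size strip: flat black-painted plywood, 220 mm long (its x axis), 56 mm wide (y), 7 mm thick (z), 40 to 85 g, lying flat on the bench. Two other black strips, equally thick, lie near it and are not wanted: one 120 x 56 mm, one 220 x 28 mm. Laid on the roof it stays put and does not slide down.
- line_mid (a point): Middle of the white chalk line along the upper face of the nailed first strip (220 x 56 x 7 mm, face sloping 13 degrees), 58 mm above the bench. x runs along the line, y up the slope in that face, z square out of it. The face ends 19 mm up-slope of the line. A strip rightly laid, flat on this face with its lower edge on the line, has its centre 28 mm up-slope and 3.5 mm above the face.
- roof: The plywood roof, fixed to the bench: 230 mm (x, along the strips) by 125 mm, 30 mm high at the low edge (-y side, towards the loose strips), 85 mm at the high edge. Origin: centre of its underside, on the bench; z up. Above the first strip the bare deck rises at 24 degrees for 70 mm; the upper edge of the laid strip rests on it.
Not all that is in view belongs to the job. What is shaped like the part that bears strip_mid but orange is not meant.

How it is judged (in metres and radians):
At the end, for the whole second after the job is handed in: The full-size strip lies at rest on the roof, overlapping the first: lower edge within 11 mm of the chalk line, ends within 15 mm of the first strip's ends, parallel to the line and flat on the face of the first strip within 10 degrees, centre 3.5 mm (+/- 6.5 mm) above that face (y of strip_mid in the frame of line_mid between 0.017 and 0.039 m and x of strip_mid in the frame of line_mid between -0.015 and 0.015 m and z of strip_mid in the frame of line_mid between -0.003 and 0.01 m and angle between the x axis of strip_mid and the x axis of line_mid, either way round below 0.175 rad and angle between the z axis of strip_mid and the z axis of line_mid, either way round below 0.175 rad and linear speed of strip below 0.02 m/s); the robot touches nothing.
It also fails if it takes over 32 s, if anything falls off the work surface, if the arm or the gripper's body presses on something with over 40 N, if the wrist force passes 120 N, or if a joint passes its speed limit or range.

## Working session

There is one attempt and no reset: what is moved stays moved. The work goes in short steps, Python scripts to look and compute and a shell command to move; the robot and the scene stay as the last step left them, time stands still between calls to the robot, and variables do not carry over. Pictures are saved under pics/ and viewed, about 8 in all and at most 12, crops included, and the job is handed in when it is done.

```bash
mkdir -p pics
cat > h.py <<'E'
import numpy as np, cv2
from station import observe, vision, arm
from scipy.spatial.transform import Rotation as R
def cal(n):
    c=vision.get_calibration(n); return np.array(c["intrinsics"],float),np.array(c["D"],float),np.array(c["rvec"],float).ravel(),np.array(c["tvec"],float).ravel()
def ray(n,uv):
    K,D,r,t=cal(n); M=cv2.Rodrigues(r)[0]
    p=cv2.undistortPoints(np.array(uv,float).reshape(-1,1,2),K,D).reshape(-1,2)
    d=np.c_[p,np.ones(len(p))]@M; return -M.T@t,d
def onz(n,uv,z):
    o,d=ray(n,uv); return o+d*((z-o[2])/d[:,2])[:,None]
def proj(n,P):
    K,D,r,t=cal(n); return cv2.projectPoints(np.array(P,float).reshape(-1,1,3),r,t,K,D)[0].reshape(-1,2)
def depthpt(n,uv,dep):
    o,d=ray(n,uv); return o+d*np.array([dep[int(v),int(u)] for u,v in uv])[:,None]
E
python3 - <<'E'
from h import *
for n in("top","side"):
    p,d=vision.camera(n); np.savez(f"{n}0.npz",p=p,d=d); cv2.imwrite(f"pics/{n}0.png",p[...,::-1])
    o,_=ray(n,[[320,200]]); print(n,o,onz(n,[[320,200]],0))
print(observe())
E
```

```text
top [333.95204942 -21.48017068 846.96791158] [[439.63582124 -26.08920686   0.        ]]
side [271.29757025 952.76163628 702.30561063] [[ 431.95087635 -111.83004655    0.        ]]
{'clock': 0.1, 'q': array([-1.46310294e+00,  3.59423404e-01,  1.51130097e+00, -2.92573422e-05,
        1.27250091e+00, -1.15102942e-01]), 'joint_velocities': array([-2.16726501e-03, -2.57729881e-03, -3.02208867e-03, -1.35997236e-03,
       -1.50642142e-03,  5.32515874e-05]), 'joint_efforts': array([ 5.88663515e-04, -5.16357315e+01, -2.71406525e+01,  6.76588551e-02,
        2.76088959e-02, -2.36073407e-05]), 'ee_pos': array([ 132.48871419, -584.56181794,  221.90819473]), 'orientation': array([-0.07803333, -0.70271556, -0.07918784,  0.70273105]), 'ft_force': array([0.36958404, 0.55225927, 0.19696993]), 'moment': array([-0.0389124 , -0.06337166,  0.09644231]), 'opening': 88.0196817987403}
```

View pics/top0.png

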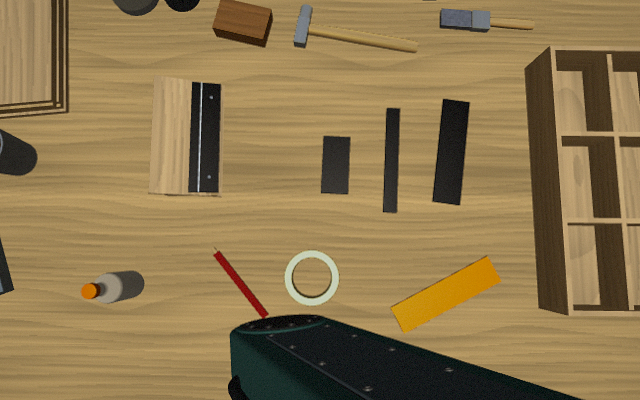

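View pics/side0.png

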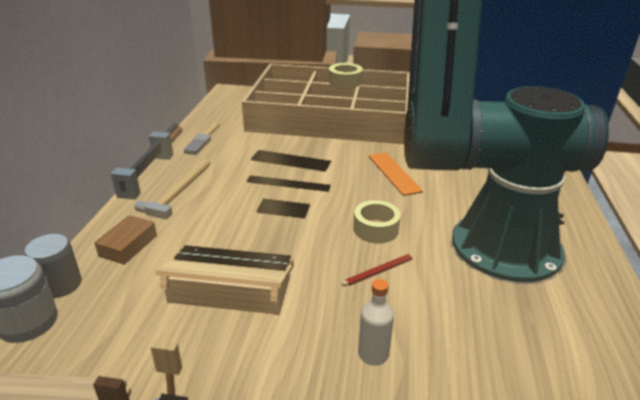

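The candidates in the top view are short (336,165), narrow (391,160) and long and wide (451,152). The third one fits full size. The chalk line is at about (201,138), running along image rows. I'll measure them and confirm with a crop.

Run:
```python
from h import *
z=np.load("top0.npz"); p,d=z["p"],z["d"]
g=p.max(2)
m=(g<75).astype(np.uint8); m[:, :180]=0; m[225:]=0; m[:75]=0; m[:,480:]=0
cs,_=cv2.findContours(m,cv2.RETR_EXTERNAL,cv2.CHAIN_APPROX_NONE)
for c in cs:
    if cv2.contourArea(c)<150: continue
    r=cv2.minAreaRect(c); b=cv2.boxPoints(r)
    P=onz("top",b,7 if r[0][0]>250 else 58)
    e=[P[1]-P[0],P[2]-P[1]]; L=[np.linalg.norm(x) for x in e]; l=e[int(np.argmax(L))]
    print(np.round(r[0]),"centre",P.mean(0).round(1),"size",np.round(L,1),"long axis deg",np.degrees(np.arctan2(l[1],l[0])).round(1))
w=((p.min(2)>110)&(p.max(2).astype(int)-p.min(2)<60)).astype(np.uint8); w[:,:195]=0;w[:,208:]=0;w[:80]=0;w[196:]=0
ys,xs=np.nonzero(w); print("chalk px",len(xs),xs.min(),xs.max(),ys.min(),ys.max())
vx,vy,x0,y0=cv2.fitLine(np.c_[xs,ys].astype(np.float32),cv2.DIST_HUBER,0,.01,.01).ravel()
q=[[x0+(v-y0)*vx/vy,v] for v in(ys.min(),ys.max())]; C=onz("top",q,58)
print("chalk",q,C.round(1),"len",np.linalg.norm(C[0]-C[1]))
# depth profile across the roof, mid row
u=np.arange(150,224,4); print(depthpt("top",np.c_[u,np.full(len(u),135)],d).round(0).tolist())
a=cv2.resize(p[70:220,140:220+260],None,fx=3,fy=3,interpolation=cv2.INTER_CUBIC)
a=cv2.resize(p[75:210,145:480],None,fx=2.35,fy=2.35,interpolation=cv2.INTER_CUBIC)
cv2.imwrite("pics/crop1.png",a[...,::-1])
```

```text
[335. 165.] centre [512.8 -56.1   7. ] size [118.5  54.9] long axis deg -2.0
[391. 160.] centre [ 525.3 -171.1    7. ] size [218.6  28. ] long axis deg -2.5
[451. 151.] centre [ 544.5 -294.5    7. ] size [220.   57.2] long axis deg -7.1
[210. 137.] centre [555.2 190.2  58. ] size [217.1  36.6] long axis deg 1.3
[194. 137.] centre [556.1 221.   58. ] size [218.9  17.2] long axis deg 1.1
chalk px 176 198 202 82 191
chalk [[np.float64(201.22827673665844), np.int64(82)], [np.float64(197.9058397977688), np.int64(191)]] [[665.6 212.4  58. ]
 [447.  207.9  58. ]] len 218.6242025259559
[[573.0, 332.0, -2.0], [549.0, 289.0, 83.0], [550.0, 283.0, 79.0], [551.0, 276.0, 77.0], [552.0, 270.0, 74.0], [553.0, 263.0, 71.0], [554.0, 256.0, 69.0], [556.0, 251.0, 63.0], [556.0, 244.0, 61.0], [557.0, 237.0, 57.0], [556.0, 227.0, 63.0], [556.0, 220.0, 62.0], [557.0, 213.0, 58.0], [557.0, 205.0, 58.0], [559.0, 199.0, 54.0], [559.0, 191.0, 52.0], [559.0, 184.0, 52.0], [560.0, 176.0, 49.0], [566.0, 173.0, 29.0]]
```

View pics/crop1.png

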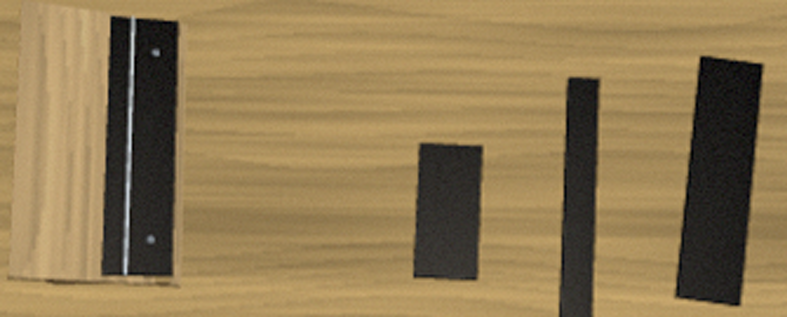

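The crop confirms it. The rightmost strip, at (451,151), measures 220x57, against 118x55 and 219x28 for the others. It is the wanted one, at (544.5,-294.5) and -7.1°. The chalk line's midpoint is at (556.3,210.2,58), direction +1.2°. Next I'll work out the moves.

```bash
cat >> h.py <<'E'
def toolR(s): q=s["orientation"]; return R.from_quat([q[1],q[2],q[3],q[0]])
def goal(yaw,tilt=0):
    "tool x into the surface; tool y across the long axis of direction yaw; tilt = slope rising across it"
    X=np.array([np.cos(np.radians(yaw)),np.sin(np.radians(yaw)),0]); t=np.radians(tilt)
    Y=np.cos(t)*np.cross([0,0,1],X)+np.sin(t)*np.array([0,0,1]); Z=np.cross(X,Y)
    c=[R.from_matrix(np.c_[-Z,s*Y,np.cross(-Z,s*Y)]) for s in(1,-1)]
    return c
def delta(P,yaw,tilt=0):
    s=observe(); A=toolR(s)
    print("ee",s["ee_pos"].round(1),"open",s["opening"].round(1),"F",s["ft_force"].round(1),"t",s["clock"])
    for G in goal(yaw,tilt):
        print("dp",A.inv().apply(np.array(P)-s["ee_pos"]).round(1),"rot",np.degrees((A.inv()*G).as_rotvec()).round(1))
E
python3 -c "
from h import *
delta([544.5,-294.5,60],-7.1); print(toolR(observe()).as_matrix().round(2), observe()['q'])"
```

```text
Traceback (most recent call last):
  File "h.py", line 25, in delta
    print("ee",s["ee_pos"].round(1),"open",s["opening"].round(1),"F",s["ft_force"].round(1),"t",s["clock"])
                                           ^^^^^^^^^^^^^^^^^^
AttributeError: 'float' object has no attribute 'round'
```

```bash
sed -i 's/s\["opening"\].round(1)/round(s["opening"],1)/' h.py
python3 -c "
from h import *
delta([544.5,-294.5,60],-7.1); print(toolR(observe()).as_matrix().round(2), observe()['q'])"
```

```text
ee [ 132.5 -584.6  221.9] open 88.0 F [0.4 0.6 0.2] t 0.1
dp [ 162.3 -191.6 -465.9] rot [-1.601e+02 -1.000e-01  0.000e+00]
dp [ 162.3 -191.6 -465.9] rot [19.9  0.   0.1]
[[-0.    0.22 -0.98]
 [ 0.   -0.98 -0.22]
 [-1.   -0.   -0.  ]] [-1.46310294e+00  3.59423404e-01  1.51130097e+00 -2.92573422e-05
  1.27250091e+00 -1.15102942e-01]
```

```bash
python3 -m pendant '[{"jaw":80,"dp":[20,-25,-60],"rot":[4,0,0]},{"jaw":80,"dp":[50,-70,-170],"rot":[10,0,0]},{"jaw":80,"dp":[80,-110,-270],"rot":[16,0,0]},{"jaw":80,"dp":[110,-150,-370],"rot":[20,0,0]},{"jaw":80,"dp":[130,-180,-440],"rot":[20,0,0]},{"jaw":80,"dp":[150,-190,-465],"rot":[20,0,0]},{"jaw":80,"dp":[162,-192,-466],"rot":[20,0,0]},{"jaw":80,"dp":[162,-192,-466],"rot":[20,0,0]},{"jaw":80,"dp":[162,-192,-466],"rot":[20,0,0]},{"jaw":80,"dp":[162,-192,-466],"rot":[20,0,0]}]'
python3 - <<'E'
from h import *
delta([544.5,-294.5,2.5],-7.1)
for n in("top","side"):
    p,d=vision.camera(n); np.savez(f"{n}1.npz",p=p,d=d)
    c=(p[75:275,360:620] if n=="top" else p[60:260,180:440])
    cv2.imwrite(f"pics/{n}1.png",cv2.resize(c,None,fx=2,fy=2,interpolation=cv2.INTER_CUBIC)[...,::-1])
a,b=[cv2.imread(f"pics/{n}1.png") for n in("top","side")]
h=min(a.shape[0],b.shape[0]); cv2.imwrite("pics/both1.png",cv2.resize(np.hstack([a[:h],b[:h]]),None,fx=.76,fy=.76))
E
```

```text
clock: 1.35
ee_pos: [545.1, -292.9, 59.2]
orientation: [0.044, -0.705, 0.043, 0.706]
ft_force: [0.7, -0.2, 0.1]
opening: 79.9
ee [ 545.1 -292.9   59.2] open 79.9 F [ 0.7 -0.2  0.1] t 1.35
dp [56.7  1.7  0.3] rot [-1.8e+02 -1.0e-01  2.0e-01]
dp [56.7  1.7  0.3] rot [0.  0.1 0.1]
```

View pics/both1.png

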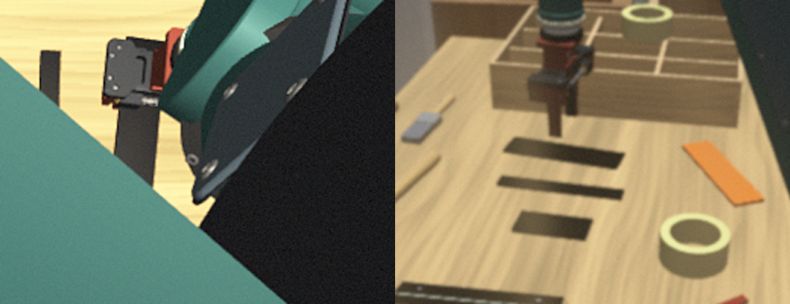

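The gripper is above the strip. In the side view it hangs over the far strip, with its jaws across the width. I'll go down and grip.

```bash
python3 -m pendant '[{"jaw":80,"dp":[25,1.5,0],"rot":[0,0,0]},{"jaw":80,"dp":[45,1.5,0],"rot":[0,0,0]},{"jaw":80,"dp":[53,1.5,0],"rot":[0,0,0]},{"jaw":80,"dp":[56,1.5,0],"rot":[0,0,0]},{"jaw":80,"dp":[56,1.5,0],"rot":[0,0,0]},{"jaw":50,"dp":[56,1.5,0],"rot":[0,0,0]},{"jaw":40,"dp":[56,1.5,0],"rot":[0,0,0]},{"jaw":40,"dp":[56,1.5,0],"rot":[0,0,0]},{"jaw":40,"dp":[56,1.5,0],"rot":[0,0,0]},{"jaw":40,"dp":[56,1.5,0],"rot":[0,0,0]},{"jaw":40,"dp":[56,1.5,0],"rot":[0,0,0]}]'
```

```text
clock: 2.82
ee_pos: [544.6, -296.4, 4.9]
orientation: [-0.045, 0.706, -0.045, -0.706]
ft_force: [0.6, 0.8, 5.2]
opening: 55.0
```

Commanded z ended at about 4.6, so the pads overlap the strip by only about 2 mm. I'll reopen a little, go 2.5 mm lower and regrip.

```bash
python3 -m pendant '[{"jaw":66,"dp":[0,0,0],"rot":[0,0,0]},{"jaw":66,"dp":[0,0,0],"rot":[0,0,0]},{"jaw":66,"dp":[2,0,0],"rot":[0,0,0]},{"jaw":66,"dp":[2.5,0,0],"rot":[0,0,0]},{"jaw":50,"dp":[2.5,0,0],"rot":[0,0,0]},{"jaw":40,"dp":[2.5,0,0],"rot":[0,0,0]},{"jaw":40,"dp":[2.5,0,0],"rot":[0,0,0]},{"jaw":40,"dp":[2.5,0,0],"rot":[0,0,0]}]'
python3 -m pendant '[{"jaw":40,"dp":[-10,0,0],"rot":[0,0,0]},{"jaw":40,"dp":[-40,0,0],"rot":[0,0,0]},{"jaw":40,"dp":[-90,0,0],"rot":[0,0,0]},{"jaw":40,"dp":[-130,0,0],"rot":[0,0,0]},{"jaw":40,"dp":[-150,0,0],"rot":[0,0,0]},{"jaw":40,"dp":[-150,0,0],"rot":[0,0,0]},{"jaw":40,"dp":[-150,0,0],"rot":[0,0,0]}]'
python3 -c "
from h import *
delta([555.8,236.7,130],1.2,0);delta([555.8,236.7,130],1.2,13)
p,d=vision.camera('side'); cv2.imwrite('pics/side2.png',cv2.resize(p[20:220,180:440],None,fx=2.5,fy=2.5,interpolation=cv2.INTER_CUBIC)[...,::-1])"
```

```text
clock: 3.82
ee_pos: [544.4, -296.4, 2.2]
orientation: [0.045, -0.706, 0.045, 0.706]
ft_force: [0.6, 0.0, -0.9]
opening: 55.8
clock: 4.7
ee_pos: [543.8, -296.0, 151.5]
orientation: [0.045, -0.705, 0.044, 0.706]
ft_force: [-1.1, -0.7, -0.8]
opening: 55.7
ee [ 543.8 -296.   151.5] open 55.7 F [-1.1 -0.7 -0.8] t 4.7
dp [  21.9 -529.9   55.2] rot [ 1.716e+02  1.000e-01 -1.000e-01]
dp [  21.9 -529.9   55.2] rot [-8.4  0.1  0. ]
ee [ 543.8 -296.   151.5] open 55.7 F [-1.1 -0.7 -0.8] t 4.7
dp [  21.9 -529.9   55.2] rot [170.5 -19.4   1.3]
dp [  21.9 -529.9   55.2] rot [ -8.4  -0.9 -12.9]
```

View pics/side2.png

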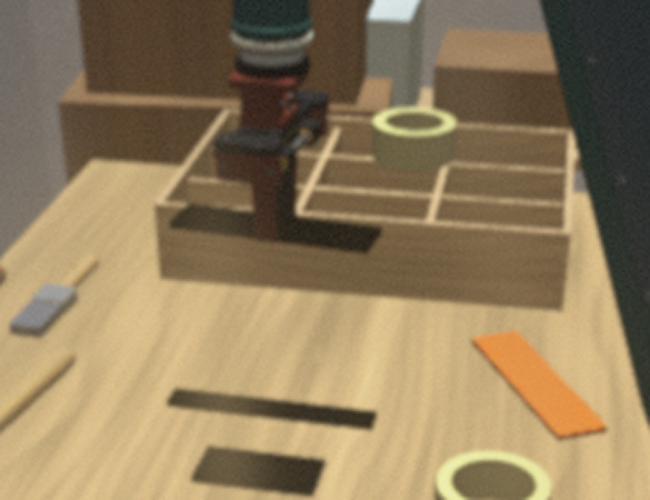

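The strip is held level, with the fingers at its middle (crop about (272,230)). I'll carry it above the roof and tilt it on the way.

```bash
python3 -m pendant '[{"jaw":40,"dp":[0,-20,2],"rot":[0,0,0]},{"jaw":40,"dp":[0,-65,7],"rot":[-1,0,0]},{"jaw":40,"dp":[0,-120,12],"rot":[-2,0,0]},{"jaw":40,"dp":[0,-175,18],"rot":[-3,0,-2]},{"jaw":40,"dp":[0,-230,24],"rot":[-4,0,-4]},{"jaw":40,"dp":[0,-285,30],"rot":[-5,0,-6]},{"jaw":40,"dp":[0,-340,35],"rot":[-6,0,-8]},{"jaw":40,"dp":[0,-395,41],"rot":[-7,0,-10]},{"jaw":40,"dp":[0,-450,47],"rot":[-8,0,-12]},{"jaw":40,"dp":[5,-495,52],"rot":[-8.4,-0.9,-13]},{"jaw":40,"dp":[10,-522,55],"rot":[-8.4,-0.9,-13]},{"jaw":40,"dp":[15,-530,55],"rot":[-8.4,-0.9,-13]}]'
python3 -m pendant '[{"jaw":40,"dp":[0,0,0],"rot":[0,0,0]},{"jaw":40,"dp":[0,0,0],"rot":[0,0,0]},{"jaw":40,"dp":[0,0,0],"rot":[0,0,0]}]'
python3 - <<'E'
from h import *
delta([555.8,236.7,100],1.2,13)
ims=[]
for n in("top","side"):
    p,d=vision.camera(n); np.savez(f"{n}3.npz",p=p,d=d)
    ims.append(p[40:240,100:360] if n=="top" else p[130:330,100:360])
cv2.imwrite("pics/both3.png",cv2.resize(np.hstack(ims),None,fx=1.5,fy=1.5,interpolation=cv2.INTER_CUBIC)[...,::-1])
E
```

```text
clock: 6.25
ee_pos: [554.9, 238.4, 136.2]
orientation: [0.072, -0.701, -0.088, 0.704]
ft_force: [-0.0, -0.4, -1.5]
opening: 55.2
clock: 6.62
ee_pos: [556.9, 235.4, 137.4]
orientation: [0.073, -0.702, -0.087, 0.703]
ft_force: [0.3, 0.7, -0.8]
opening: 55.7
ee [556.9 235.4 137.4] open 55.7 F [ 0.3  0.7 -0.8] t 6.625
dp [36.8  7.1  1.1] rot [1.799e+02 0.000e+00 1.000e-01]
dp [36.8  7.1  1.1] rot [-0.1 -0.1  0. ]
```

View pics/both3.png

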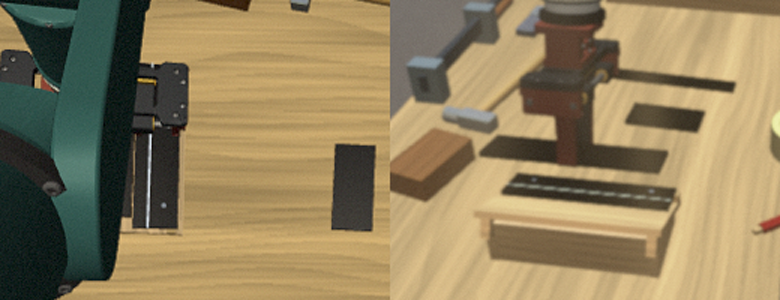

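```bash
python3 -m pendant '[{"jaw":40,"dp":[15,5,0],"rot":[0,0,0]},{"jaw":40,"dp":[35,10,1],"rot":[0,0,0]},{"jaw":40,"dp":[50,14,1],"rot":[0,0,0]},{"jaw":40,"dp":[57,14.4,1],"rot":[0,0,0]},{"jaw":40,"dp":[57,14.4,1],"rot":[0,0,0]},{"jaw":40,"dp":[57,14.4,1],"rot":[0,0,0]}]'
python3 - <<'E'
from h import *
delta([555.8,236.1,70.3],1.2,13)
p,d=vision.camera("side"); np.savez("side4.npz",p=p,d=d)
# expected strip corners at current pose
s=observe(); A=toolR(s).as_matrix(); c=s["ee_pos"]+A[:,0]*-1.3
print("expected strip corners px",proj("side",[c+A@[2.2*0,sy*28,sz*110] for sy in(1,-1) for sz in(1,-1)]).round(0).tolist())
X=np.array([np.cos(.021),np.sin(.021),0]); L=np.array([556.3,210.2,58])
print("chalk ends px",proj("side",[L+110*X,L-110*X]).round(0).tolist())
cv2.imwrite("pics/side4.png",cv2.resize(p[190:320,140:310],None,fx=4.4,fy=4.4,interpolation=cv2.INTER_CUBIC)[...,::-1])
E
```

```text
clock: 7.48
ee_pos: [556.2, 235.3, 78.9]
orientation: [0.073, -0.702, -0.088, 0.703]
ft_force: [-0.6, 0.1, -0.2]
opening: 55.9
ee [556.2 235.3  78.9] open 55.9 F [-0.6  0.1 -0.2] t 7.475
dp [8.6 1.1 0.4] rot [-1.8e+02 -1.0e-01 -2.0e-01]
dp [8.6 1.1 0.4] rot [ 0.  -0.1  0. ]
expected strip corners px [[287.0, 256.0], [176.0, 245.0], [281.0, 270.0], [164.0, 258.0]]
chalk ends px [[177.0, 253.0], [287.0, 263.0]]
```

View pics/side4.png

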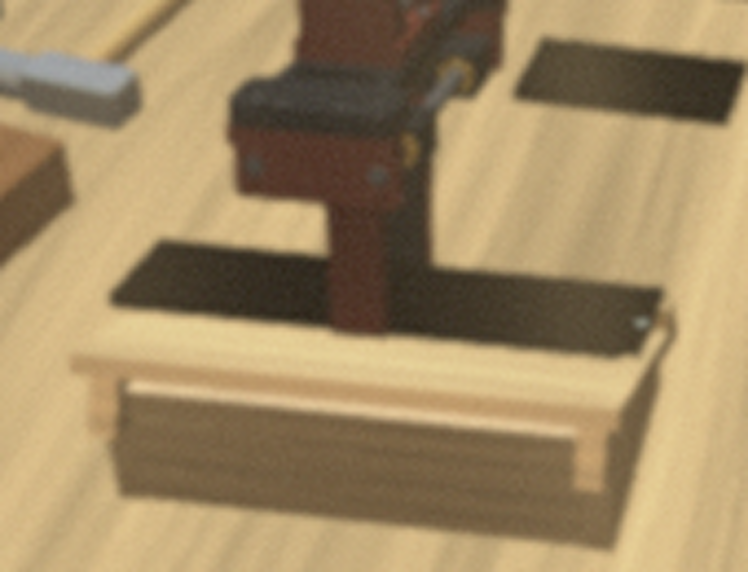

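The strip corners, about (165,259), (284,270), (176,245) and (291,256), match the prediction to within a few pixels. The first strip's end shows the same shift, so the ends line up. I'll lower gently.

```bash
python3 -m pendant '[{"jaw":40,"dp":[4,1,0.4],"rot":[0,0,0]},{"jaw":40,"dp":[8.5,1,0.4],"rot":[0,0,0]},{"jaw":40,"dp":[8.5,1,0.4],"rot":[0,0,0]},{"jaw":40,"dp":[8.5,1,0.4],"rot":[0,0,0]}]'
python3 -m pendant '[{"jaw":40,"dp":[1,0,0],"rot":[0,0,0]},{"jaw":40,"dp":[1,0,0],"rot":[0,0,0]},{"jaw":40,"dp":[1,0,0],"rot":[0,0,0]}]'
```

```text
clock: 8.02
ee_pos: [555.2, 236.0, 69.9]
orientation: [0.073, -0.702, -0.088, 0.703]
ft_force: [0.8, 0.1, -0.1]
opening: 55.6
clock: 8.4
ee_pos: [555.3, 236.2, 69.0]
orientation: [0.073, -0.702, -0.088, 0.703]
ft_force: [0.1, -0.4, -1.0]
opening: 55.7
```

```bash
python3 -m pendant '[{"jaw":40,"dp":[1,0,0],"rot":[0,0,0]},{"jaw":40,"dp":[1,0,0],"rot":[0,0,0]}]'
python3 -c "
from h import *
p,d=vision.camera('side'); np.savez('side5.npz',p=p,d=d)
cv2.imwrite('pics/side5.png',cv2.resize(p[190:320,140:310],None,fx=4.4,fy=4.4,interpolation=cv2.INTER_CUBIC)[...,::-1])"
```

```text
clock: 8.65
ee_pos: [555.2, 236.5, 67.9]
orientation: [0.073, -0.702, -0.088, 0.703]
ft_force: [-0.9, 0.4, -0.1]
opening: 55.1
```

View pics/side5.png

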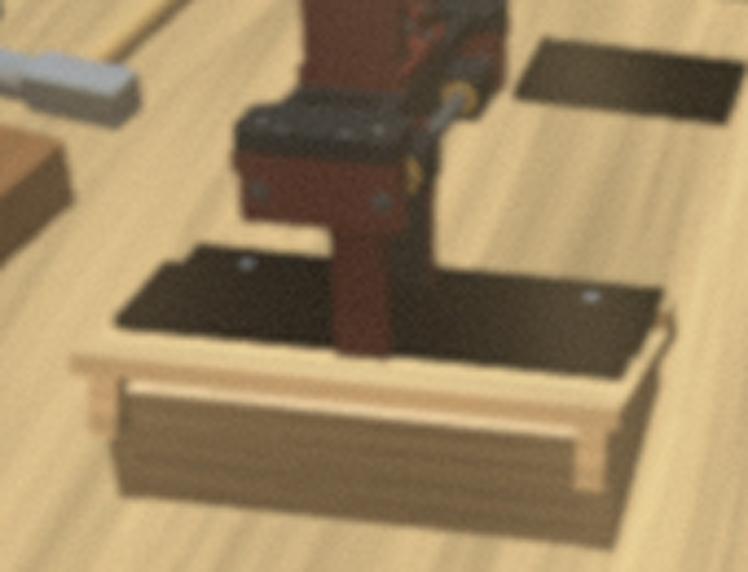

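It's about 2 mm above the face with no contact force. The right ends look flush, and at the left it protrudes only a few mm. I'll lower 1 mm more and release with a small opening.

```bash
python3 -m pendant '[{"jaw":40,"dp":[0.7,0,0],"rot":[0,0,0]},{"jaw":40,"dp":[0.7,0,0],"rot":[0,0,0]},{"jaw":62,"dp":[0.7,0,0],"rot":[0,0,0]},{"jaw":62,"dp":[0.5,0,0],"rot":[0,0,0]},{"jaw":62,"dp":[0,0,0],"rot":[0,0,0]},{"jaw":62,"dp":[-4,0,0],"rot":[0,0,0]},{"jaw":62,"dp":[-12,0,0],"rot":[0,0,0]},{"jaw":66,"dp":[-30,0,0],"rot":[0,0,0]},{"jaw":70,"dp":[-70,0,0],"rot":[0,0,0]},{"jaw":70,"dp":[-120,0,0],"rot":[0,0,0]}]'
python3 -m pendant '[{"jaw":70,"dp":[0,40,0],"rot":[0,0,0]},{"jaw":70,"dp":[0,100,0],"rot":[0,0,0]},{"jaw":70,"dp":[0,160,0],"rot":[0,0,0]},{"jaw":70,"dp":[0,220,0],"rot":[0,0,0]},{"jaw":70,"dp":[0,280,0],"rot":[0,0,0]},{"jaw":70,"dp":[0,340,0],"rot":[0,0,0]},{"jaw":70,"dp":[0,400,0],"rot":[0,0,0]},{"jaw":70,"dp":[0,430,0],"rot":[0,0,0]},{"jaw":70,"dp":[0,430,0],"rot":[0,0,0]}]'
python3 - <<'E'
from h import *
ims=[]
for n,c in(("top",(60,200,130,260)),("side",(200,300,140,310))):
    p,d=vision.camera(n); np.savez(f"{n}6.npz",p=p,d=d)
    q=p[c[0]:c[1],c[2]:c[3]]; ims.append(cv2.resize(q,(390,round(q.shape[0]*390/q.shape[1])),interpolation=cv2.INTER_CUBIC))
h=max(i.shape[0] for i in ims)
cv2.imwrite("pics/both6.png",np.hstack([np.pad(i,((0,h-i.shape[0]),(0,0),(0,0))) for i in ims])[...,::-1])
E
```

```text
clock: 9.95
ee_pos: [555.1, 208.9, 186.5]
orientation: [0.073, -0.702, -0.087, 0.703]
ft_force: [0.9, 0.7, -0.3]
opening: 70.4
clock: 11.08
ee_pos: [564.8, -212.2, 88.5]
orientation: [0.074, -0.703, -0.086, 0.703]
ft_force: [-0.2, 0.1, -0.0]
opening: 70.0
```

View pics/both6.png

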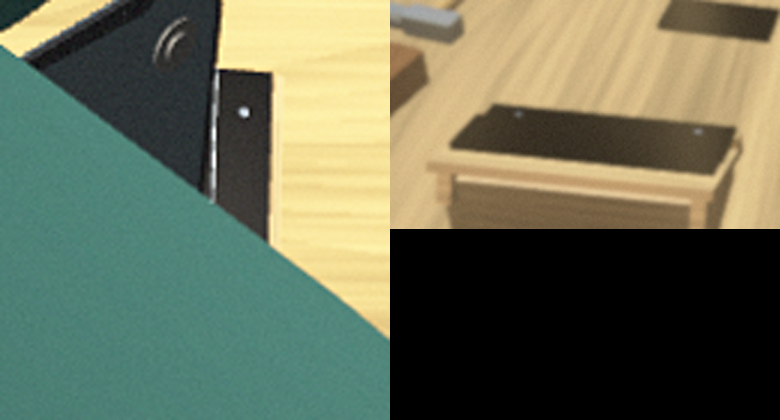

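The strip is lying on the roof and released. I'll move the arm clear of the top view for a final measurement.

```bash
python3 -m pendant '[{"jaw":70,"dp":[-40,0,0],"rot":[0,0,0]},{"jaw":70,"dp":[-100,0,0],"rot":[0,0,0]},{"jaw":70,"dp":[-150,20,30],"rot":[0,0,0]},{"jaw":70,"dp":[-180,60,70],"rot":[0,0,0]},{"jaw":70,"dp":[-200,110,110],"rot":[0,0,0]},{"jaw":70,"dp":[-210,150,160],"rot":[0,0,0]},{"jaw":70,"dp":[-220,190,210],"rot":[0,0,0]},{"jaw":70,"dp":[-230,230,260],"rot":[0,0,0]},{"jaw":70,"dp":[-230,270,310],"rot":[0,0,0]},{"jaw":70,"dp":[-230,290,360],"rot":[0,0,0]},{"jaw":70,"dp":[-230,290,400],"rot":[0,0,0]},{"jaw":70,"dp":[-230,290,400],"rot":[0,0,0]}]'
python3 - <<'E'
from h import *
p,d=vision.camera("top"); np.savez("top7.npz",p=p,d=d)
g=p.max(2); m=(g<75).astype(np.uint8); m[:,:150]=0; m[:,230:]=0; m[215:]=0; m[:70]=0
cs,_=cv2.findContours(m,cv2.RETR_EXTERNAL,cv2.CHAIN_APPROX_NONE)
L=np.array([556.3,210.2,58]); a=np.radians(1.2);t=np.radians(13)
X=np.array([np.cos(a),np.sin(a),0]);Y=np.cos(t)*np.cross([0,0,1],X)+[0,0,np.sin(t)];Z=np.cross(X,Y)
for c in cs:
    if cv2.contourArea(c)<150: continue
    r=cv2.minAreaRect(c); b=cv2.boxPoints(r); o,D=ray("top",b)
    q=L+Z*(7 if r[0][0]<200 else 0); P=o+D*(((q-o)@Z)/(D@Z))[:,None]
    print(np.round(r[0]),"in line frame, corners",((P-L)@np.c_[X,Y]).round(1).tolist(),"centre",((P.mean(0)-L)@np.c_[X,Y]).round(1))
u=np.array([(x,v) for x in range(174,197,3) for v in range(90,188,8)]); Q=depthpt("top",u,d)-L
f=np.linalg.lstsq(np.c_[Q@X,Q@Y,np.ones(len(Q))],Q@Z,rcond=None)[0]; print("depth plane tilt deg",np.degrees(f[:2]).round(1),"top z at centre",round(float(f@[0,28,1]),1))
cv2.imwrite("pics/top7.png",cv2.resize(p[65:215,130:260],None,fx=3.8,fy=3.8,interpolation=cv2.INTER_CUBIC)[...,::-1])
print(observe()["ee_pos"],observe()["clock"])
E
```

```text
clock: 12.68
ee_pos: [169.8, -551.2, 246.9]
orientation: [0.074, -0.702, -0.087, 0.703]
ft_force: [0.3, 0.1, 0.2]
opening: 69.8
[194. 135.] in line frame, corners [[-109.9, 55.5], [108.5, 55.2], [112.3, -39.7], [-111.8, -35.7]] centre [-0.2  8.8]
depth plane tilt deg [ -16.4 -130. ] top z at centre 8.8
[ 171.58496023 -551.12858023  246.99127986] 12.725
```

View pics/top7.png

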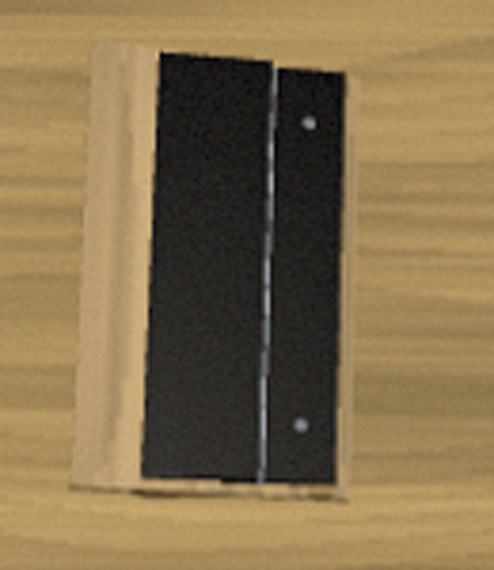

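The laid strip's lower edge follows the chalk line (crop x of about 273 down to 262). Its ends match the first strip's ends, and its upper edge is at y = 55.5 mm (56 expected). Missing depth readings spoiled the plane fit, so I'll redo it robustly and then hand in.

Run:
```python
from h import *
d=np.load("top7.npz")["d"]; L=np.array([556.3,210.2,58]); a=np.radians(1.2);t=np.radians(13)
X=np.array([np.cos(a),np.sin(a),0]);Y=np.cos(t)*np.cross([0,0,1],X)+[0,0,np.sin(t)];Z=np.cross(X,Y)
u=np.array([(x,v) for x in range(174,197,2) for v in range(88,186,3)]); Q=depthpt("top",u,d)-L
Q=Q[(abs(Q@Z-7)<20)&(Q@Y>6)&(Q@Y<50)]
f=np.linalg.lstsq(np.c_[Q@X,Q@Y,np.ones(len(Q))],Q@Z,rcond=None)[0]
ti=np.degrees(np.arctan(f[:2])); zc=f@[0,28,1]; print(len(Q),"tilt",ti.round(1),"top z",zc.round(1))
if abs(ti).max()<6 and abs(zc-7)<5: print("sign off",arm.sign_off())
```

```text
379 tilt [-0.1  0.1] top z 7.3
the job is handed in; nothing more can be done
sign off None
```

I laid the full-size strip (measured 220 x 57 mm) on the roof as the second course, let go and handed the job in at about 13 s of the 32 s allowed. `sign_off()` gives no verdict, so these are my own last checks:

- **Position:** in the last top view the lower edge lies along the chalk line. The upper edge measures 55 mm up-slope of the line (56 expected).
- **Ends:** these are flush with the first strip to within a few mm. While I was lowering it, the side view hinted at about 3 mm of overhang at the far (+x) end.
- **Flatness:** the strip lies parallel to the first strip's face to within 0.1°. Its upper face is 7.3 mm above that face (7 expected).
- **Robot:** the arm was well clear, with no contact force.

**What went wrong along the way:**
- **First grip:** it was too shallow, so I reopened, went 2.5 mm lower and gripped again.
- **First flatness fit:** missing depth readings spoiled it. Refitted without them, it gave the figures above.
- **Strip outline:** in the last picture the two strips merged into one dark outline, so I judged the lower edge by eye against the chalk line.

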